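Open the light-safe bonding well, dip the applicator brush and lay it in the tray

ROBOT

A 6-joint arm with a two-finger parallel gripper is mounted at the origin on the work surface. World frame = base frame: x ahead of the robot, y to its left, z up, the work surface at z = 0. Lengths are in m, angles in rad, forces in N, time in s.
With the tool pointing down it reaches from about 0.4 to 0.925 m from the base axis. Payload 12.5 kg.
Tool frame: the origin (TCP) lies at the centre of the arm's flange, where the gripper is bolted on; the fingertips stand 190 mm ahead of it and the grasp point (between the pads) lies 171 mm ahead of it; z points along the fingers, y is the direction in which the jaws open and shut (so a half turn about z gives the same grasp; the last joint's range is limited). The gripper opens to 95 mm and grips with 3 to 60 N. Pads are 20 mm wide; open, the fingers measure 119 mm over their backs; the gripper's body (75 mm by 180 mm) begins 59 mm behind the grasp point.
Start: joints at [1.215, 0.491, 1.559, -0, 1.092, -0.106], TCP at [0.154, 0.606, 0.405] pointing down, gripper open.
Joint ranges: [-3.1, 3.1], [-0.84, 2.19], [0.05, 2.79], [-1.13, 4.28], [0.06, 2.93], [-2.69, 2.69]. Speed limits (rad/s): [2.22, 2.22, 2.79, 3.14, 3.14, 3.14].

INTERFACE

Orientations are given as a 3x3 rotation matrix whose columns are the frame's x, y, z axes.
In Python, from workcell import manip gives the robot as it stands. The module is installed in compiled form; this text tells all that it offers.
- The arm moves only by the tool send_rows, never from a script. Its argument "targets" is text: rows parted by semicolons, each of 6 numbers parted by spaces: the shift along the tool's x, y, z in m, then the turn, a rotation vector about the tool's x, y, z in degrees. In form: tx ty tz rx ry rz; .... A call has exactly 8 rows; each row is the pose to reach, as a shift and turn from the pose commanded when the call began, along the tool's axes at that moment; what a row does not reach only later rows make up. A row lasts 1/10 s, in which the tool goes at most 50 mm and 8.59 degrees, less where a joint would pass 70% of its speed; a pose out of reach is approached as far as the arm can. A call with a gripper value outside its range is refused whole. "fingers" is the opening, from 0 (shut) to 1 (fully open), set as the call begins (left out, the last holds). The fingers move at their own pace and stop on an object; "newtons" is the grip in N (left out, the last holds). Time passes only in rows, so rows that repeat a pose let the fingers close, or fill a call up. It gives the time, the measured TCP pose, the force and the opening at its end, in the units of the state.
- manip.read_state(): the state, without advancing time (a new reading comes with each control period).
- manip.capture(name): name is "scene" or "top" or "wrist"; returns a dict with "image" (480x640x3 uint8, blue, green, red), "vfov" (degrees; the focal length in pixels is half the picture's height over the tangent of half this angle, whatever the lens; pixels are square), "cx", "cy" (the principal point, pixels), "k1" (the pictures are not rectified: a ray, as slopes to the right and down, at radius r is drawn at 1 + k1 r^2 times it, then the intrinsics apply), "R" (3x3) and "t" (3): a world point X has camera coordinates R X + t. Camera axes: x right, y down, z forward; pixel columns grow to the right and rows downward; lengths in m; the calibration is good to about 2 mm. A picture is of the moment at which its call begins. There is no depth.
- manip.job_done(): hands the job in, once; it reports no verdict.
The state is a dict: "clock": time; "q": joint angles; "dq": joint speeds; "joint_efforts": joint torques, N m; "ee_pos": TCP position; "orientation": TCP orientation; "contact_force": force on the tool from outside, world axes, zero at the start; "moment": the same for the moment, N m; "grip_width": finger opening in m.
Only numpy, scipy, OpenCV 4.12 (cv2) and the standard library are available. Lean on these libraries where they do the work, as an engineer would, in place of code of your own. Each camera call takes 0.05 s, during which the arm holds its last target. There are 200 camera calls.

TASK

Turn the red latch of the bonding-well unit a quarter turn clockwise to its stop, then swing the orange light cover wide open, well clear of the pot. Then take the green brush from its rest, dip its bristle tip at least half-way down into the open pot and keep it there for about half a second, and lay the brush gently, flat and wholly inside the steel tray, with nothing sticking out, and let go. Leave the latch turned and the cover open, and do not push the bottles, the glass dish or the syringe about.

Things in the scene. Friction and masses are not known exactly. Their poses are not given: they have to be found in the camera images.
- unit: White fixed bonding-well unit: a base slab 155 (x) x 220 (y) x 16 mm high, carrying a blue open pot, an orange cover over it and a red-handled latch. Origin on the table at the pot's axis; x, y, z are the unit's axes, z up. The slab spans x -95..60 and y -115..105 mm. The unit stands in the middle, its x axis within about 0.2 rad of straight away from the robot.
- pot_rim (a point): Centre of the blue pot's mouth, 65 mm above the table (above the unit's origin). Pot: 72 mm outside diameter, 62 mm inside, walls 5 mm, inner floor 40 mm below the rim. While closed the 84 mm orange disc covers it, 3 mm above the rim. A brush held across the gripper must be tilted nose-down by some 35 to 60 degrees to get its tip deep enough without fouling the rim.
- latch_grip (a point): Centre of the red latch handle: an upright flat bar 60 mm long (along this point's x axis), 14 mm thick (y) and 28 mm high (z), centre 85 mm above the table, underside 71 mm. It lies on the latch's vertical turning axis, at (-70, -85) mm in the unit's frame, and turns with the latch. Below it, at 54 to 62 mm height, a grey cam reaches 60 mm out towards the cover's lug.
- latch (a joint): Latch angle in rad, 0 = locked (bar along the unit's x), grows clockwise seen from above, to a stop at 1.57 (a quarter turn, bar along the unit's y). It starts at 0 to 0.12. Stays where it is left; friction torque about 0.06 N m. Until it is past about 0.95 its cam blocks the cover. Counts as turned above 1.3.
- cover_handle (a point): Middle of the black round upright handle on the orange cover: 18 mm diameter, 40 mm high, middle 93 mm above the table, top 113 mm. Closed, it stands over the pot's axis; it moves with the cover, on a circle of 85 mm radius about the cover's pivot.
- cover_pivot (a point): Cover's vertical pivot axis, at (0, 85) mm in the unit's frame, 68 mm above the table. Its post reaches 78 mm height; fixed.
- cover (a joint): Cover angle in rad, 0 = closed over the pot, grows clockwise seen from above (the handle goes first to the unit's -x, then to +y), to a stop at 1.7. Blocked at once by the latch's cam (before about 0.1 rad) until the latch is turned. Stays where it is left; friction torque about 0.06 N m. Counts as wide open above 1.25. At 1.57 the handle stands at (-85, 85) mm in the unit's frame.
- rest: Grey fixed brush rest, 140 x 60 mm, left or right of the unit (swapped with the tray). Origin on the table under its centre. Two upright supports 8 mm thick at x = -55 and 55 mm, each with a 20 mm wide notch, its floor 36 mm and its prongs 50 mm above the table; base plate 8 mm thick. The brush lies in the notches along the rest's x axis, tip to -x (towards the robot, within about 0.25 rad).
- brush_grip (a point): Grasp point on the brush's axis, in the middle of the rest at the start (within 2 mm), 42 mm above the table. Brush: 190 mm long, 35 g nominal, straight, green handle of rectangular section 13 mm wide (y) and 12 mm high (z), then a short steel neck and a 12 mm round rigid blue bristle head 26 mm long. x axis runs from tip to tail; the tip is at x = -105 mm and the tail at x = +85 mm from this point; its mass centre is within about 12 mm of this point.
- brush_tip (a point): Centre of the bristle head's end face, on the brush's axis.
- brush_tail (a point): End of the green handle, on the brush's axis.
- brush: The brush itself; origin on its axis, half-way along its length; x from tip to tail.
- tray: Open steel tray, fixed, 240 (x) x 140 (y) x 20 mm high, walls and floor 4 mm thick; on the other side of the unit from the rest. Origin on the table under its centre; a brush lying flat in it has its axis 10 mm above the table. Its x axis points away from the robot, within about 0.25 rad.
- rinse_a: Bystander: clear bottle, 66 mm diameter, 170 mm high, at the back left.
- rinse_b: Bystander: clear bottle, 66 mm diameter, 170 mm high, at the back right.
- amber: Bystander: amber bottle, 44 mm diameter, 75 mm high, behind and left of the unit.
- dropper: Bystander: black dropper bottle with red cap, 32 mm diameter, 60 mm high, behind and right of the unit.
- petri: Bystander: green glass dish, 80 mm diameter, 23 mm high, in front of the unit (on the robot's side).
- syringe: Bystander: turquoise syringe lying on the table, about 150 mm long, 40 mm wide over its flange, 18 mm high, in front left of the unit.

How it is judged:
By the outcome, as a careful person would: the job done as asked, in the order asked, and still so for the second after the job is handed in, with the robot touching nothing.
It also fails if it takes over 72 s, if anything falls off the work surface, if the arm or the gripper's body presses on something with over 40 N, if the wrist force passes 120 N, or if a joint passes its speed limit or range.

## Working session

There is one attempt and no reset: what is moved stays moved. The work goes in short steps, Python scripts to look and compute and a tool call to move; the robot and the scene stay as the last step left them, time stands still between calls to the robot, and variables do not carry over. Pictures are saved under pics/ and viewed, about 8 in all and at most 12, crops included, and the job is handed in when it is done.

Besides the shell and the picture viewer there is one more tool, called as a command line: name --argument value ..., lists and objects as JSON in quotes. send_rows: Moves the arm, as the interface text tells. Its arguments: {"type":"object","properties":{"targets":{"type":"string"},"fingers":{"type":"number"},"newtons":{"type":"number"}},"required":["targets"]}

```bash
mkdir -p pics; cat > h.py <<'E'
import numpy as np, cv2
from workcell import manip
def cap(name,fn=None):
    c=manip.capture(name)
    if fn: cv2.imwrite('pics/'+fn,c['image'])
    return c
def K(c):
    f=240/np.tan(np.radians(c['vfov'])/2); return f
def ray(c,u,v):
    f=K(c); d=np.array([(u-c['cx'])/f,(v-c['cy'])/f]); s=d.copy()
    for _ in range(30): s=d/(1+c['k1']*(s@s))
    R=np.array(c['R']);t=np.array(c['t'])
    return -R.T@t, R.T@np.array([s[0],s[1],1.])
def onz(c,u,v,z):
    o,d=ray(c,u,v); return o+d*(z-o[2])/d[2]
def proj(c,X):
    p=np.array(c['R'])@np.array(X)+np.array(c['t']); s=p[:2]/p[2]; s=s*(1+c['k1']*(s@s)); return s*K(c)+[c['cx'],c['cy']]
E
python3 - <<'E'
from h import *
np.set_printoptions(precision=4,suppress=True)
s=manip.read_state()
print(s['clock'],s['ee_pos'],s['orientation'],s['grip_width'])
for n in('scene','top'):
    c=cap(n,n+'0.png'); print(n,c['vfov'],c['cx'],c['cy'],c['k1'],-np.array(c['R']).T@np.array(c['t']),np.array(c['R']).round(3).tolist())
E
```

```text
0.0 [0.1545 0.6056 0.4042] [[-0.969   0.2472 -0.0004]
 [ 0.2472  0.969  -0.001 ]
 [ 0.0001 -0.0011 -1.    ]] 0.09516295819222713
scene 57.89201046224391 315.6392750465145 239.25518763777538 -0.07978813240979084 [ 1.1313 -0.1549  0.4991] [[0.259, 0.966, 0.021], [0.562, -0.133, -0.816], [-0.785, 0.223, -0.577]]
top 47.7828480311225 317.9643339982723 239.0936345638016 0.05252356275711454 [0.4246 0.005  1.1268] [[-0.01, -1.0, -0.015], [-0.992, 0.011, -0.123], [0.123, 0.014, -0.992]]
```

View pics/top0.png

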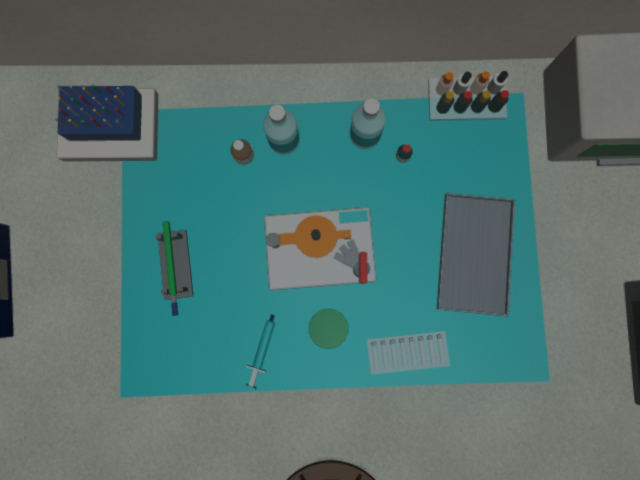

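View pics/scene0.png

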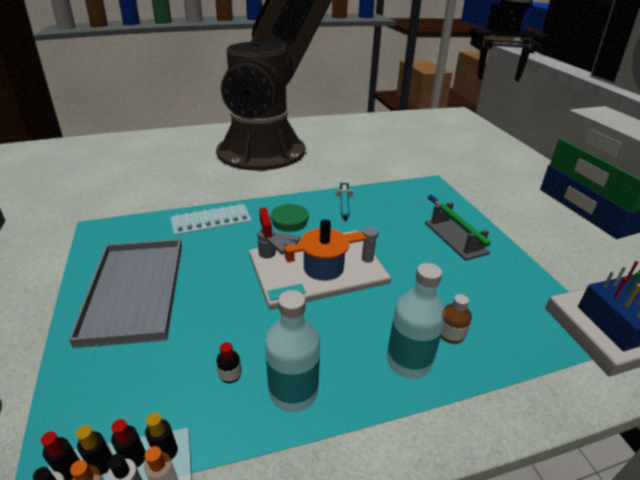

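Top view: unit at about (318,248), black handle (316,235), red latch bar (363,267), brush on the left from tip (175,310) to tail (167,222), tray on the right centred (476,254). In the scene view the tray, latch and cover appear as described.

```bash
cat > meas.py <<'E'
from h import *
np.set_printoptions(precision=4,suppress=True)
c=cap('top'); im=c['image']; hsv=cv2.cvtColor(im,cv2.COLOR_BGR2HSV)
def blob(lo,hi,roi):
    m=cv2.inRange(hsv,np.array(lo),np.array(hi)); k=np.zeros_like(m); x0,y0,x1,y1=roi; k[y0:y1,x0:x1]=m[y0:y1,x0:x1]
    n,l,st,ce=cv2.connectedComponentsWithStats(k); i=1+np.argmax(st[1:,4]); return (l==i).astype(np.uint8)
def rect(m,z,name):
    p=max(cv2.findContours(m,0,1)[0],key=cv2.contourArea).reshape(-1,2)
    w=np.array([onz(c,u,v,z)[:2] for u,v in p],np.float32)
    (cx,cy),(a,b),_=cv2.minAreaRect(w); bx=cv2.boxPoints(cv2.minAreaRect(w))
    e=[bx[1]-bx[0],bx[2]-bx[1]]; e=max(e,key=np.linalg.norm); 
    print(name,'c',round(cx,4),round(cy,4),'size',round(a,4),round(b,4),'long-axis yaw',round(float(np.arctan2(e[1],e[0])),4),'px',m.sum())
    return np.array([cx,cy])
if __name__=='__main__':
    rect(blob((0,0,110),(180,50,255),(255,195,385,300)),.016,'slab')
    rect(blob((0,150,80),(6,255,255),(350,240,380,295)),.099,'latch')
    rect(blob((8,150,80),(22,255,255),(260,200,360,270)),.072,'orange')
    rect(blob((0,0,0),(180,255,70),(300,220,332,250)),.113,'handle')
    rect(blob((50,120,50),(75,255,255),(155,215,185,305)),.048,'green')
    rect(blob((100,120,30),(125,255,255),(165,295,185,320)),.044,'bristle')
    h=hsv[254,476];print('traycol',h)
    t=cv2.inRange(hsv,np.array((80,140,60)),np.array((100,255,255)));t=255-t;k=np.zeros_like(t);k[185:325,430:525]=t[185:325,430:525];
    n,l,st,ce=cv2.connectedComponentsWithStats(k);i=1+np.argmax(st[1:,4]);rect((l==i).astype(np.uint8),.02,'tray')
    print('rest'); rect(cv2.inRange(hsv,np.array((0,0,20)),np.array((180,70,140)))[:, :]*0+blob((0,0,20),(180,90,140),(155,225,195,302)),.008,'rest')
    rect(blob((50,100,40),(78,255,255),(300,300,355,352)),.023,'petri')
    big=cv2.resize(im[195:300,255:385],None,fx=4.5,fy=4.5,interpolation=2); b2=cv2.resize(im[205:325,140:205],None,fx=3.9,fy=3.9,interpolation=2)
    H=max(big.shape[0],b2.shape[0]);o=np.zeros((H,840,3),np.uint8);o[:big.shape[0],:585]=big;o[:b2.shape[0],586:586+b2.shape[1]]=b2
    cv2.imwrite('pics/c1.png',o[:,:800+40][:, :800])
E
python3 meas.py
```

```text
slab c 0.5441 0.0177 size 0.1535 0.2184 long-axis yaw -1.5011 px 4846
latch c 0.4979 -0.0658 size 0.0076 0.0532 long-axis yaw -0.0197 px 144
orange c 0.5599 0.0273 size 0.0794 0.1297 long-axis yaw -1.0356 px 1465
handle c 0.5592 0.0235 size 0.0132 0.0172 long-axis yaw -0.0098 px 70
green c 0.5243 0.3176 size 0.1466 0.0139 long-axis yaw 0.1212 px 465
bristle c 0.423 0.3061 size 0.024 0.0094 long-axis yaw 0.1258 px 59
traycol [101  29  97]
tray c 0.5294 -0.3009 size 0.1443 0.242 long-axis yaw -0.1083 px 8504
rest
rest c 0.5115 0.3188 size 0.1451 0.0634 long-axis yaw 0.1207 px 1477
petri c 0.3816 0.0007 size 0.0743 0.0752 long-axis yaw -0.0075 px 1149
```

View pics/c1.png

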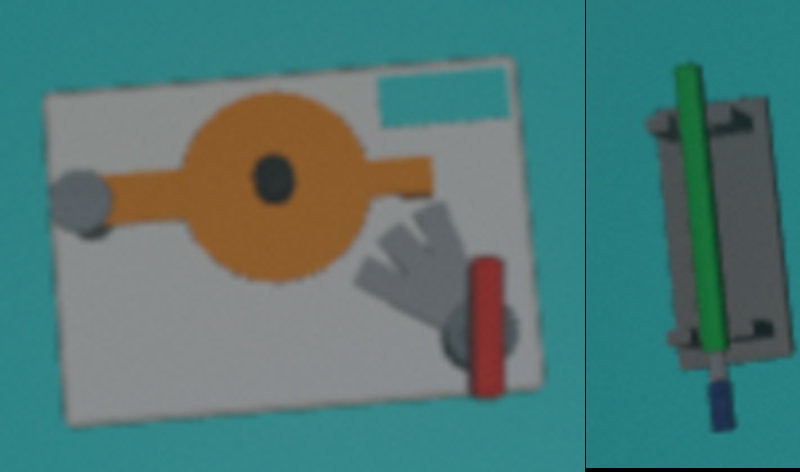

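Measurements are consistent: slab 153x218 mm, and the latch is within 2 mm of where the slab puts it. The unit origin is about (0.561, 0.024) with yaw 0.07, and the latch axis is at (0.497, -0.066).

```bash
cat > g.py <<'E'
import sys
from h import *
from scipy.spatial.transform import Rotation as Ro
np.set_printoptions(precision=4,suppress=True)
# usage: g.py x y z(fingertip point, 190mm) jawyaw_rad tilt_deg   -> tool-frame row
def ori(yy,tilt=0):
    y=np.array([np.cos(yy),np.sin(yy),0]);z=np.array([0,0,-1.]);x=np.cross(y,z)
    return np.c_[x,y,z]@Ro.from_euler('y',tilt,degrees=True).as_matrix()
def row(p,yy,tilt=0,tip=.19):
    s=manip.read_state();R=np.array(s['orientation']);o=np.array(s['ee_pos']);G=ori(yy,tilt)
    q=np.array(p)-tip*G[:,2]
    return R.T@(q-o), np.degrees(Ro.from_matrix(R.T@G).as_rotvec())
def st():
    s=manip.read_state();R=np.array(s['orientation']);o=np.array(s['ee_pos'])
    print('t',round(s['clock'],2),'tip',o+.19*R[:,2],'z',R[:,2],'yyaw',round(np.arctan2(R[1,1],R[0,1]),3),'F',np.array(s['contact_force']),'w',round(s['grip_width'],4));print('q',np.array(s['q']))
if __name__=='__main__':
    a=[float(v) for v in sys.argv[1:]];st()
    while a: 
        d,r=row(a[:3],a[3],a[4]);print('row',(d*1000).round(1),'mm',r.round(1));a=a[5:]
E
python3 g.py .497 -.0657 .13 1.55 0
```

```text
t 0.15 tip [0.1544 0.6054 0.2143] z [-0.0003 -0.0008 -1.    ] yyaw 1.321 F [0.53   1.0006 0.1039] w 0.0955
q [ 1.2154  0.4914  1.5593 -0.      1.0917 -0.1056]
row [-497.8 -565.7   84.7] mm [ -0.   -0.  -13.1]
```

send_rows --targets "-.498 -.566 .085 0 0 -13;-.498 -.566 .085 0 0 -13;-.498 -.566 .085 0 0 -13;-.498 -.566 .085 0 0 -13;-.498 -.566 .085 0 0 -13;-.498 -.566 .085 0 0 -13;-.498 -.566 .085 0 0 -13;-.498 -.566 .085 0 0 -13" --fingers 0.5 --newtons 20

```text
clock: 0.95
ee_pos: [0.3355, 0.2498, 0.3598]
orientation: [[-1.0, 0.023, 0.0], [0.023, 1.0, 0.0], [-0.0, 0.0, -1.0]]
contact_force: [0.5, -0.3, 0.4]
grip_width: 0.0479
```

```bash
python3 g.py .497 -.0657 .13 1.55 0
```

```text
t 0.95 tip [0.3356 0.2498 0.1698] z [ 0.0004  0.0003 -1.    ] yyaw 1.548 F [ 0.4591 -0.2906  0.4248] w 0.0479
q [ 0.4817  0.2644  2.0934  0.0001  0.7834 -1.0667]
row [-168.5 -311.8   39.8] mm [ 0.   0.  -0.1]
```

send_rows --targets "-.168 -.312 .04 0 0 0;-.168 -.312 .04 0 0 0;-.168 -.312 .04 0 0 0;-.168 -.312 .04 0 0 0;-.168 -.312 .04 0 0 0;-.168 -.312 .04 0 0 0;-.168 -.312 .04 0 0 0;-.168 -.312 .04 0 0 0"

```text
clock: 1.75
ee_pos: [0.4977, -0.0683, 0.3191]
orientation: [[-1.0, 0.027, 0.001], [0.027, 1.0, -0.0], [-0.001, -0.0, -1.0]]
contact_force: [0.2, 0.3, 0.5]
grip_width: 0.0477
```

```bash
python3 g.py .497 -.0657 .075 1.55 0
```

```text
t 1.75 tip [ 0.4979 -0.0684  0.1291] z [ 0.0008 -0.0005 -1.    ] yyaw 1.544 F [0.2222 0.2552 0.4767] w 0.0477
q [-0.2678  0.4341  1.9498 -0.0004  0.7568 -1.8117]
row [ 0.8  2.6 54.1] mm [-0.   0.  -0.3]
```

send_rows --targets ".001 .003 .02 0 0 0;.001 .003 .04 0 0 0;.001 .003 .054 0 0 0;.001 .003 .054 0 0 0;.001 .003 .054 0 0 0;.001 .003 .054 0 0 0;.001 .003 .054 0 0 0;.001 .003 .054 0 0 0"

```text
clock: 2.55
ee_pos: [0.495, -0.0611, 0.2665]
orientation: [[-1.0, 0.023, 0.001], [0.023, 1.0, -0.0], [-0.001, -0.0, -1.0]]
contact_force: [0.8, 1.1, -0.2]
grip_width: 0.0476
```

send_rows --targets "0 0 0 0 0 0;0 0 0 0 0 0;0 0 0 0 0 0;0 0 0 0 0 0;0 0 0 0 0 0;0 0 0 0 0 0;0 0 0 0 0 0;0 0 0 0 0 0" --fingers 0 --newtons 15

```text
clock: 3.35
ee_pos: [0.495, -0.0635, 0.266]
orientation: [[-1.0, 0.022, 0.0], [0.022, 1.0, -0.004], [-0.0, -0.004, -1.0]]
contact_force: [-4.9, -29.7, 0.3]
grip_width: 0.018
```

```bash
python3 g.py .497 -.0657 .075 0.05 0
```

```text
t 3.35 tip [ 0.495  -0.0642  0.076 ] z [ 0.0001 -0.0037 -1.    ] yyaw 1.549 F [ -4.8836 -29.7352   0.2599] w 0.018
q [-0.2594  0.517   2.0022 -0.006   0.6213 -1.8035]
row [-2.1 -2.2  1. ] mm [-0.2  0.2 85.9]
```

send_rows --targets "-.002 -.005 0 0 0 0;-.002 -.005 0 0 0 5;-.002 -.005 0 0 0 12;-.002 -.005 0 0 0 19;-.002 -.005 0 0 0 26;-.002 -.005 0 0 0 33;-.002 -.005 0 0 0 40;-.002 -.005 0 0 0 47"

```text
clock: 4.15
ee_pos: [0.4962, -0.066, 0.2658]
orientation: [[-0.661, 0.75, -0.003], [0.75, 0.661, 0.001], [0.002, -0.001, -1.0]]
contact_force: [-4.6, 1.8, 3.9]
grip_width: 0.0138
```

```bash
python3 g.py .497 -.0657 .075 0.05 0
```

```text
t 4.15 tip [ 0.4957 -0.0658  0.0758] z [-0.0026  0.0008 -1.    ] yyaw 0.723 F [-4.6009  1.8393  3.9138] w 0.0138
q [-0.2643  0.5191  1.9981  0.0002  0.6272 -0.9871]
row [-0.3  0.8  0.8] mm [-0.1 -0.1 38.5]
```

send_rows --targets "0 0 0 0 0 7;0 0 0 0 0 14;0 0 0 0 0 21;0 0 0 0 0 28;0 0 0 0 0 34;0 0 0 0 0 39;0 0 0 0 0 39;0 0 0 0 0 39"

```text
clock: 4.95
ee_pos: [0.4966, -0.0658, 0.2658]
orientation: [[-0.05, 0.999, -0.001], [0.999, 0.05, 0.001], [0.001, -0.001, -1.0]]
contact_force: [-1.2, 5.1, 1.1]
grip_width: 0.0141
```

```bash
python3 g.py .497 -.0657 .075 0.05 0;  python3 -c "
from workcell import manip;print(manip.read_state()['moment'])"
```

```text
t 4.95 tip [ 0.4964 -0.0657  0.0758] z [-0.0011  0.0008 -1.    ] yyaw 0.05 F [-1.2316  5.1308  1.0911] w 0.0141
q [-0.2637  0.5193  1.9973  0.0008  0.6262 -0.314 ]
row [0.1 0.4 0.8] mm [-0.1 -0.  -0. ]
[0.93269377 0.31873182 0.24402329]
```

send_rows --targets "0 0 0 0 0 0;0 0 0 0 0 0;0 0 0 0 0 0;0 0 -.03 0 0 0;0 0 -.065 0 0 0;0 0 -.065 0 0 0;0 0 -.065 0 0 0;0 0 -.065 0 0 0" --fingers 0.5

```text
clock: 5.75
ee_pos: [0.4967, -0.0663, 0.3301]
orientation: [[-0.047, 0.999, -0.001], [0.999, 0.047, 0.0], [0.0, -0.001, -1.0]]
contact_force: [1.4, -0.6, 0.1]
grip_width: 0.0473
```

```bash
python3 g.py .5605 .0238 .141 0.07 0; cat >> meas.py <<'E'
    rect(blob((0,150,80),(6,255,255),(345,240,390,295)),.099,'latch')
E
python3 meas.py | grep -E "latch|handle"
```

```text
t 5.75 tip [ 0.4965 -0.0662  0.1401] z [-0.0011  0.0004 -1.    ] yyaw 0.047 F [ 1.3891 -0.5828  0.138 ] w 0.0473
q [-0.2645  0.4162  1.9417  0.0001  0.7848 -0.3116]
row [87.  68.  -0.9] mm [-0.1 -0.  -1.3]Traceback (most recent call last):
  File "meas.py", line 16, in <module>
    rect(blob((0,150,80),(6,255,255),(350,240,380,295)),.099,'latch')
         ~~~~^^^^^^^^^^^^^^^^^^^^^^^^^^^^^^^^^^^^^^^^^^
  File "meas.py", line 6, in blob
    n,l,st,ce=cv2.connectedComponentsWithStats(k); i=1+np.argmax(st[1:,4]); return (l==i).astype(np.uint8)
                                                       ~~~~~~~~~^^^^^^^^^^
    return _wrapfunc(a, 'argmax', axis=axis, out=out, **kwds)
    return bound(*args, **kwds)
ValueError: attempt to get argmax of an empty sequence
```

send_rows --targets ".087 .068 0 0 0 0;.087 .068 0 0 0 0;.087 .068 0 0 0 0;.087 .068 0 0 0 0;.087 .068 .02 0 0 0;.087 .068 .04 0 0 0;.087 .068 .06 0 0 0;.087 .068 .06 0 0 0"

```text
clock: 6.6
ee_pos: [0.5596, 0.0227, 0.2685]
orientation: [[-0.046, 0.999, -0.005], [0.999, 0.046, 0.0], [0.001, -0.005, -1.0]]
contact_force: [-0.1, -0.1, 0.2]
grip_width: 0.0474
```

send_rows --targets "0 0 0 0 0 0;0 0 0 0 0 0;0 0 0 0 0 0;0 0 0 0 0 0;0 0 0 0 0 0;0 0 0 0 0 0;0 0 0 0 0 0;0 0 0 0 0 0" --fingers 0 --newtons 12

```text
clock: 7.4
ee_pos: [0.5605, 0.0238, 0.2714]
orientation: [[-0.047, 0.999, -0.0], [0.999, 0.047, -0.0], [-0.0, -0.0, -1.0]]
contact_force: [-4.2, -1.8, 6.5]
grip_width: 0.0174
```

```bash
cat > arc.py <<'E'
from g import *
import sys
st(); s=manip.read_state();R=np.array(s['orientation']);o=np.array(s['ee_pos'])
P=np.array([.5551,.1086]); h0=np.array([float(sys.argv[1]),float(sys.argv[2])])
for a in [float(v) for v in sys.argv[3:]]:
    M=Ro.from_euler('z',-a,degrees=True).as_matrix()[:2,:2]; p=P+M@(h0-P)
    w=np.array([*p,o[2]]); print(a,p,(R.T@(w-o)*1000).round(1))
E
python3 arc.py .5605 .0238 6 12 18 24 30 36 42 48
```

```text
t 7.4 tip [0.5604 0.0238 0.0814] z [-0.0003 -0.0001 -1.    ] yyaw 0.047 F [-4.2204 -1.783   6.5422] w 0.0174
q [-0.0752  0.5722  1.847  -0.0002  0.7226 -0.1222]
6.0 [0.5516 0.0237] [ 0.3 -8.9  0. ]
12.0 [0.5428 0.0245] [  1.5 -17.7   0. ]
18.0 [0.534  0.0263] [  3.7 -26.3   0. ]
24.0 [0.5255 0.0289] [  6.7 -34.7   0. ]
30.0 [0.5174 0.0325] [ 10.7 -42.7   0. ]
36.0 [0.5096 0.0368] [ 15.4 -50.2   0. ]
42.0 [0.5024 0.042 ] [ 20.9 -57.2   0. ]
48.0 [0.4957 0.0478] [ 27.  -63.6   0. ]
```

send_rows --targets "0 -.009 0 0 0 6;.0015 -.0177 0 0 0 12;.0037 -.0263 0 0 0 18;.0067 -.0347 0 0 0 24;.0107 -.0427 0 0 0 30;.0154 -.0502 0 0 0 36;.0209 -.0572 0 0 0 42;.027 -.0636 0 0 0 48"

```text
clock: 8.2
ee_pos: [0.4956, 0.0477, 0.2714]
orientation: [[0.714, 0.7, 0.001], [0.7, -0.714, -0.0], [0.0, 0.001, -1.0]]
contact_force: [-1.1, -3.4, 5.0]
grip_width: 0.0176
```

```bash
python3 arc.py .5605 .0238 46 54 60 66 72 78 84 89 92
```

```text
t 8.2 tip [0.4957 0.0476 0.0814] z [ 0.0005 -0.0005 -1.    ] yyaw -0.795 F [-1.0927 -3.4038  5.0091] w 0.0176
q [-0.0368  0.5065  2.0009 -0.0008  0.6336  0.759 ]
46.0 [0.4979 0.0458] [0.3 2.9 0. ]
54.0 [0.4897 0.0544] [ 0.5 -8.9 -0. ]
60.0 [0.4844 0.0615] [  1.7 -17.8  -0. ]
66.0 [0.4798 0.0692] [  3.8 -26.4  -0. ]
72.0 [0.4761 0.0773] [  6.8 -34.8  -0. ]
78.0 [0.4733 0.0857] [ 10.7 -42.8  -0. ]
84.0 [0.4713 0.0944] [ 15.4 -50.3  -0. ]
89.0 [0.4704 0.1017] [ 19.9 -56.2  -0. ]
92.0 [0.4702 0.1062] [ 22.8 -59.6  -0. ]
```

send_rows --targets ".0005 -.0089 0 0 0 6;.0017 -.0178 0 0 0 12;.0038 -.0264 0 0 0 18;.0068 -.0348 0 0 0 24;.0107 -.0428 0 0 0 30;.0154 -.0503 0 0 0 36;.0218 -.0584 0 0 0 43;.0218 -.0584 0 0 0 43"

```text
clock: 9.0
ee_pos: [0.4703, 0.1054, 0.2714]
orientation: [[1.0, 0.028, 0.001], [0.028, -1.0, 0.0], [0.001, -0.0, -1.0]]
contact_force: [-1.8, -1.6, 6.3]
grip_width: 0.0178
```

send_rows --targets "0 0 0 0 0 0;0 0 0 0 0 0;0 0 0 0 0 0;0 0 -.03 0 0 0;0 0 -.07 0 0 0;0 0 -.11 0 0 0;0 0 -.11 0 0 0;0 0 -.11 0 0 0" --fingers 0.5

```text
clock: 9.8
ee_pos: [0.4702, 0.1045, 0.3813]
orientation: [[1.0, 0.03, 0.002], [0.03, -1.0, 0.0], [0.002, -0.0, -1.0]]
contact_force: [0.1, 0.4, -0.1]
grip_width: 0.0476
```

```bash
python3 g.py .5135 .3168 .11 -1.45 0
```

```text
t 9.8 tip [0.4705 0.1045 0.1913] z [ 0.0016  0.0002 -1.    ] yyaw -1.541 F [ 0.1285  0.3997 -0.0643] w 0.0476
q [0.0814 0.3182 1.9294 0.0001 0.8924 1.6221]
row [  49.6 -210.9   81.4] mm [-0.  -0.1 -5.2]
```

send_rows --targets ".05 -.211 0 0 0 -5;.05 -.211 0 0 0 -5;.05 -.211 0 0 0 -5;.05 -.211 .02 0 0 -5;.05 -.211 .04 0 0 -5;.05 -.211 .081 0 0 -5;.05 -.211 .081 0 0 -5;.05 -.211 .081 0 0 -5"

```text
clock: 10.6
ee_pos: [0.5143, 0.3168, 0.299]
orientation: [[0.993, 0.116, -0.003], [0.116, -0.993, -0.001], [-0.003, 0.001, -1.0]]
contact_force: [0.6, -0.3, 0.7]
grip_width: 0.0476
```

```bash
python3 g.py .5135 .3168 .036 -1.45 0; python3 - <<'E'
from h import *
c=cap('wrist'); im=c['image'].copy()
print(-np.array(c['R']).T@np.array(c['t']))
d=np.array([np.cos(.1212),np.sin(.1212),0]);g=np.array([.5135,.3168,.042])
for s in(-.105,0,.085):
    u=proj(c,g+s*d); print(s,u); cv2.circle(im,tuple(int(v) for v in u),4,(0,0,255),1)
t=cap('top'); a=t['image'][195:300,255:385]
o=np.zeros((480,900,3),np.uint8); cv2.imwrite('pics/w1.png',im)
b=cv2.resize(a,(400,323)); cv2.imwrite('pics/w2.png',np.hstack([cv2.resize(im,(430,323)),b[:,:370]]))
E
```

```text
t 10.6 tip [0.5137 0.3166 0.109 ] z [-0.0028 -0.0013 -1.    ] yyaw -1.454 F [ 0.5799 -0.3412  0.7346] w 0.0476
q [0.4428 0.5826 1.7172 0.0001 0.8449 1.8968]
row [-0.5 -0.1 73. ] mm [ 0.1  0.2 -0.2]
[0.59873755 0.32731979 0.27884467]
-0.105 [320.40128842 384.98482848]
0 [319.74039767 252.65132174]
0.085 [319.07315767 118.70410475]
```

View pics/w2.png

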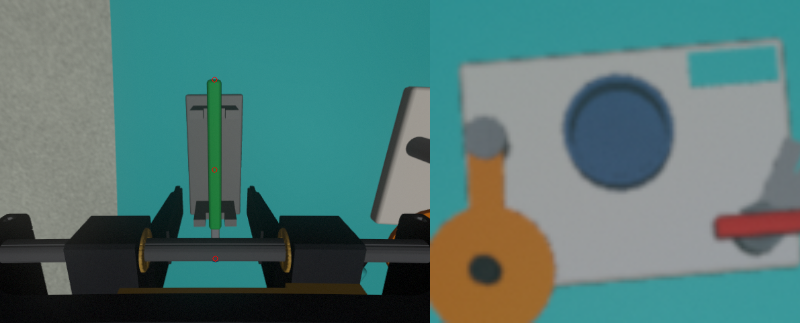

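The wrist crop shows the brush axis centred between the fingers and its tail on the predicted mark (214,79). The top crop shows the latch turned, the cover open and the pot uncovered.

send_rows --targets "-.0005 0 .02 0 0 0;-.0005 0 .045 0 0 0;-.0005 0 .06 0 0 0;-.0005 0 .072 0 0 0;-.0005 0 .072 0 0 0;-.0005 0 .072 0 0 0;-.0005 0 .072 0 0 0;-.0005 0 .072 0 0 0"

```text
clock: 11.5
ee_pos: [0.5138, 0.3171, 0.2288]
orientation: [[0.993, 0.116, 0.001], [0.116, -0.993, 0.001], [0.001, -0.001, -1.0]]
contact_force: [-0.3, 0.7, -0.5]
grip_width: 0.0474
```

```bash
python3 g.py .5135 .3168 .037 -1.45 0
```

```text
t 11.5 tip [0.514  0.3172 0.0388] z [ 0.0013  0.0007 -1.    ] yyaw -1.454 F [-0.3183  0.6546 -0.5093] w 0.0474
q [0.4436 0.6796 1.7637 0.0001 0.6968 1.8975]
row [-0.3  0.2  1.8] mm [-0.  -0.1 -0.2]
```

send_rows --targets "0 0 .0015 0 0 0;0 0 .0015 0 0 0;0 0 .0015 0 0 0;0 0 .0015 0 0 0;0 0 .0015 0 0 0;0 0 .0015 0 0 0;0 0 .0015 0 0 0;0 0 .0015 0 0 0" --fingers 0 --newtons 25

```text
clock: 12.3
ee_pos: [0.5136, 0.317, 0.2264]
orientation: [[0.993, 0.116, -0.0], [0.116, -0.993, 0.0], [-0.0, -0.0, -1.0]]
contact_force: [-0.1, 0.6, -0.1]
grip_width: 0.013
```

send_rows --targets "0 0 0 0 0 0;0 0 0 0 0 0;0 0 -.01 0 0 0;0 0 -.03 0 0 0;0 0 -.06 0 0 0;0 0 -.1 0 0 0;0 0 -.14 0 0 0;0 0 -.14 0 0 0"

```text
clock: 13.1
ee_pos: [0.5138, 0.3172, 0.3724]
orientation: [[0.993, 0.117, 0.008], [0.117, -0.993, 0.004], [0.009, -0.003, -1.0]]
contact_force: [1.2, -1.2, -0.3]
grip_width: 0.0127
```

```bash
cat > kin.py <<'E'
import numpy as np
# joint data (q1,q2,q3,q5) with q4~0 and flange pos -> planar link fit
D=[([1.2154,.4914,1.5593,1.0917],[.1544,.6054,.4043]),([-.2678,.4341,1.9498,.7568],[.4977,-.0683,.3191]),([-.0752,.5722,1.847,.7226],[.5605,.0238,.2714]),([-.0368,.5065,2.0009,.6336],[.4956,.0477,.2714]),([.0814,.3182,1.9294,.8924],[.4702,.1045,.3813]),([.4436,.6796,1.7637,.6968],[.5138,.3171,.2288]),([.4428,.5826,1.7172,.8449],[.5143,.3168,.299])]
A=[];b=[]
for (q1,q2,q3,q5),p in D:
    r=p[0]*np.cos(q1)+p[1]*np.sin(q1); s=q2+q3
    A+=[[1,0,np.sin(q2),np.sin(s),np.cos(s)],[0,1,np.cos(q2),np.cos(s),-np.sin(s)]]; b+=[r,p[2]]
x,res,rk,sv=np.linalg.lstsq(np.array(A),np.array(b),rcond=None); print('a,d+L3,L1,L2,off',x,'res',res,'sv',sv)
E
python3 kin.py; python3 g.py .56 .02 .2 -1.45 0
python3 - <<'E'
from h import *
c=cap('wrist');cv2.imwrite('pics/w3.png',cv2.resize(c['image'],(480,360)))
E
```

```text
a,d+L3,L1,L2,off [2.41781681e-05 1.14606412e-01 5.86216351e-01 4.10604579e-01
 4.23381686e-02] res [9.28678873e-08] sv [4.56932242 3.73229254 0.28464525 0.26456072 0.20067307]
t 13.1 tip [0.5154 0.318  0.1824] z [ 0.0082  0.004  -1.    ] yyaw -1.454 F [ 1.2272 -1.1631 -0.2953] w 0.0127
q [0.4437 0.4932 1.6517 0.0001 0.9876 1.8976]
row [ 11.3 300.5 -18.4] mm [-0.2 -0.5 -0.2]
```

View pics/w3.png

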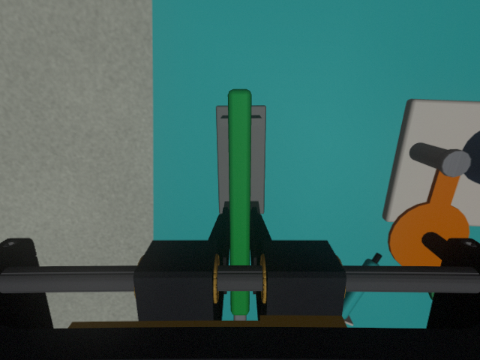

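The brush is gripped and level (tail at (240,95), fingers at 12.7 mm). Next I check which heading and tilt for the dip keep q5 in range.

```bash
cat > dip.py <<'E'
from g import *
from scipy.optimize import fsolve
def ik(F,R,L3,a3=66e-3):
    W=F-L3*R[:,2]; r=np.hypot(W[0],W[1]); az=np.arctan2(W[1],W[0]); q1=az-np.arcsin(a3/r)
    rr=np.sqrt(r*r-a3*a3); d=.1146+L3; zz=W[2]-d
    l2=np.hypot(.4106,.0423);g=np.arctan2(.0423,.4106)
    D=np.hypot(rr,zz);c=(D*D-.5862**2-l2**2)/(2*.5862*l2); e=np.arccos(c)  # l2 abs angle = q2+q3+g'
    best=None
    q2=np.arctan2(rr,zz)-np.arctan2(l2*np.sin(e),.5862+l2*np.cos(e)); s=q2+e-g
    f=np.array([np.sin(s)*np.cos(q1),np.sin(s)*np.sin(q1),np.cos(s)])
    n=np.array([-np.sin(q1),np.cos(q1),0]); u=np.cross(n,f)
    z=R[:,2]; q5=np.arccos(f@z); q4=np.arctan2(z@n,z@u)
    return np.array([q1,q2,s-q2,q4,q5])
if __name__=='__main__':
    for L3 in(.08,.1,.15):
        print(L3,ik(np.array([.5605,.0238,.2714]),ori(-1.5),L3))
        for th in(40,50):
          for ph in(-75,-60,-30,0,30,60,75):
            R=ori(np.radians(ph-90),th); tip=np.array([.561,.0238,.04])-.008*np.r_[R[:2,0]/np.linalg.norm(R[:2,0]),0]
            print(th,ph,ik(tip+.105*R[:,0]-.1844*R[:,2],R,L3))
E
python3 dip.py
```

```text
0.08 [-0.0755  0.5722  1.8471  0.      0.7223]
40 -75 [ 0.0962  0.6246  1.9035 -1.0611  0.8129]
40 -60 [ 0.0819  0.6019  1.9656 -1.2621  0.6559]
40 -30 [ 0.0138  0.5663  2.0667 -1.8916  0.3541]
40 0 [-0.0914  0.5519  2.1098  2.8742  0.2239]
40 30 [-0.1911  0.5624  2.0784  1.7077  0.4392]
40 60 [-0.2462  0.5951  1.9846  1.1738  0.7347]
40 75 [-0.2531  0.6171  1.924   0.9831  0.8826]
50 -75 [ 0.1792  0.6572  1.9133 -1.2029  0.9582]
50 -60 [ 0.1636  0.6265  2.0057 -1.4626  0.8055]
50 -30 [ 0.0667  0.58    2.1608 -2.237   0.5732]
50 0 [-0.1014  0.5621  2.2297  2.9863  0.5255]
50 30 [-0.2594  0.575   2.1792  2.0191  0.643 ]
50 60 [-0.3342  0.6174  2.0343  1.342   0.8827]
50 75 [-0.3383  0.6469  1.9437  1.1024  1.0274]
0.1 [-0.0755  0.5722  1.8471  0.      0.7223]
40 -75 [ 0.1195  0.6319  1.907  -1.0569  0.8193]
40 -60 [ 0.1045  0.6067  1.9776 -1.2684  0.6625]
40 -30 [ 0.0278  0.5673  2.0934 -1.9421  0.3698]
40 0 [-0.094   0.5514  2.1433  2.9011  0.2561]
40 30 [-0.2093  0.563   2.1069  1.7489  0.4522]
40 60 [-0.2705  0.5991  1.9992  1.1775  0.7393]
40 75 [-0.2771  0.6235  1.9303  0.9779  0
[... 367 characters left out ...]
 1.8471  0.      0.7223]
40 -75 [ 0.1782  0.6517  1.9119 -1.0428  0.8353]
40 -60 [ 0.1626  0.6206  2.0039 -1.2779  0.6791]
40 -30 [ 0.066   0.5733  2.1581 -2.0474  0.4139]
40 0 [-0.1013  0.5549  2.2266  2.9463  0.3416]
40 30 [-0.2585  0.5682  2.1765  1.8388  0.4891]
40 60 [-0.3331  0.6114  2.0323  1.1815  0.7508]
40 75 [-0.3373  0.6413  1.9421  0.962   0.8968]
50 -75 [ 0.2772  0.7036  1.9112 -1.1603  0.9888]
50 -60 [ 0.2653  0.6663  2.0393 -1.4444  0.8429]
50 -30 [ 0.1411  0.6162  2.2642 -2.2933  0.6814]
50 0 [-0.1165  0.6033  2.3714  3.0041  0.7071]
50 30 [-0.3552  0.612   2.2922  2.073   0.7382]
50 60 [-0.4431  0.6556  2.0797  1.3177  0.9087]
50 75 [-0.4383  0.6909  1.953   1.0576  1.0465]
```

```bash
cat > t.py <<'E'
from g import *
# brush-tip goals: x y z heading_deg tilt_deg ...
a=[float(v) for v in sys.argv[1:]];st()
s=manip.read_state();R=np.array(s['orientation']);o=np.array(s['ee_pos']);b=np.array([-.105,0,.1844])
print('brush tip now',o+R@b,'grip',o+R@[0,0,.1844])
while a:
    G=ori(np.radians(a[3]-90),a[4]); q=np.array(a[:3])-G@b
    print('row',(R.T@(q-o)*1000).round(1),np.degrees(Ro.from_matrix(R.T@G).as_rotvec()).round(1));a=a[5:]
E
python3 t.py .559 .016 .125 75 42
```

```text
t 13.15 tip [0.5144 0.3175 0.1796] z [ 0.0049  0.0024 -1.    ] yyaw -1.454 F [-0.6926 -0.6402 -1.3125] w 0.0127
q [0.4437 0.4962 1.655  0.0001 0.9851 1.8976]
brush tip now [0.4101 0.3052 0.1846] grip [0.5144 0.3175 0.1852]
row [ -6.9 346.5  36.6] [ 25.   36.5 -65. ]
```

send_rows --targets "-.007 .346 -.03 25 36.5 -65;-.007 .346 -.03 25 36.5 -65;-.007 .346 -.03 25 36.5 -65;-.007 .346 -.03 25 36.5 -65;-.007 .346 -.03 25 36.5 -65;-.007 .346 -.03 25 36.5 -65;-.007 .346 -.03 25 36.5 -65;-.007 .346 -.03 25 36.5 -65"

```text
clock: 13.95
ee_pos: [0.5435, 0.0149, 0.3917]
orientation: [[0.581, 0.789, 0.2], [0.671, -0.603, 0.431], [0.461, -0.116, -0.88]]
contact_force: [0.4, 0.4, 0.2]
grip_width: 0.0129
```

```bash
python3 t.py .559 .016 .125 75 42
```

```text
t 13.95 tip [0.5816 0.0969 0.2245] z [ 0.2004  0.4313 -0.8797] yyaw -0.653 F [0.3582 0.4494 0.186 ] w 0.0129
q [-0.1638  0.38    1.8243  0.6261  0.8977  0.1292]
brush tip now [0.5195 0.024  0.181 ] grip [0.5805 0.0945 0.2294]
row [-53.9  35.6  34.5] [  7.4  12.8 -22.2]
```

q4 is positive, so the range is fine. Carry on to the pre-dip pose.

send_rows --targets "-.054 .0355 .0345 7.4 12.8 -22;-.054 .0355 .0345 7.4 12.8 -22;-.054 .0355 .0345 7.4 12.8 -22;-.054 .0355 .0345 7.4 12.8 -22;-.054 .0355 .0345 7.4 12.8 -22;-.054 .0355 .0345 7.4 12.8 -22;-.054 .0355 .0345 7.4 12.8 -22;-.054 .0355 .0345 7.4 12.8 -22"

```text
clock: 14.75
ee_pos: [0.5471, -0.0264, 0.3333]
orientation: [[0.2, 0.964, 0.175], [0.718, -0.265, 0.643], [0.667, -0.003, -0.745]]
contact_force: [-0.5, 0.2, -0.5]
grip_width: 0.0128
```

```bash
python3 t.py .5585 .0145 .038 75 42; python3 - <<'E'
from g import *
o=[]
for n in('top','scene'):
    c=cap(n);s=manip.read_state();R=np.array(s['orientation']);p=np.array(s['ee_pos'])+R@[-.105,0,.1844]
    im=c['image'].copy();u=proj(c,p);r=proj(c,[.561,.0238,.065]);print(n,u,r,R[:,0])
    x,y=int(r[0]),int(r[1]);k=im[y-75:y+45,x-66:x+67];o.append(cv2.resize(k,None,fx=3,fy=3,interpolation=2))
cv2.imwrite('pics/d1.png',np.hstack(o))
E
```

```text
t 14.75 tip [0.5803 0.0958 0.1917] z [ 0.175   0.6433 -0.7453] yyaw -0.269 F [-0.4628  0.2492 -0.514 ] w 0.0128
q [-0.2699  0.4867  1.8697  0.9001  1.018  -0.5863]
brush tip now [0.5584 0.0168 0.1258] grip [0.5793 0.0922 0.1958]
row [-60.8   0.7  63.6] [ 0.1  0.2 -0.4]
top [318.9501 233.9689] [315.7974 236.7948] [0.1994 0.7181 0.6668]
scene [321.5441 214.5004] [324.8852 245.156 ] [0.1992 0.718  0.6669]
```

View pics/d1.png

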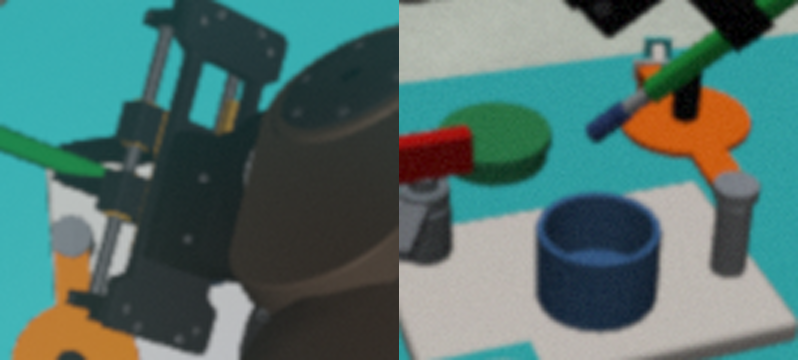

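The scene crop shows the bristle end at (590,130), predicted (587,133), above the open pot. Descend straight down.

send_rows --targets "-.01 .001 .01 0 0 0;-.02 .001 .021 0 0 0;-.03 .001 .031 0 0 0;-.038 .001 .04 0 0 0;-.046 .001 .048 0 0 0;-.053 .001 .0555 0 0 0;-.058 .001 .0605 0 0 0;-.061 .001 .0635 0 0 0"

```text
clock: 15.65
ee_pos: [0.5471, -0.0299, 0.2445]
orientation: [[0.199, 0.964, 0.175], [0.718, -0.265, 0.644], [0.667, -0.003, -0.745]]
contact_force: [0.0, -0.4, 0.6]
grip_width: 0.0132
```

```bash
python3 t.py .5585 .0145 .037 75 42
```

```text
t 15.65 tip [0.5803 0.0924 0.103 ] z [ 0.1747  0.644  -0.7448] yyaw -0.268 F [ 0.0034 -0.3701  0.6259] w 0.0132
q [-0.2763  0.6269  1.9301  1.0118  0.906  -0.7892]
brush tip now [0.5584 0.0135 0.0371] grip [0.5793 0.0888 0.1071]
row [ 0.3 -0.5  0.5] [ 0.1  0.1 -0.4]
```

send_rows --targets "0 0 0 0 0 0;0 0 0 0 0 0;0 0 0 0 0 0;0 0 0 0 0 0;0 0 0 0 0 0;0 0 0 0 0 0;0 0 0 0 0 0;0 0 0 0 0 0"

```text
clock: 16.45
ee_pos: [0.5471, -0.0299, 0.2451]
orientation: [[0.199, 0.964, 0.175], [0.718, -0.265, 0.644], [0.667, -0.003, -0.745]]
contact_force: [0.6, 0.7, 0.5]
grip_width: 0.0128
```

```bash
python3 t.py .5585 .0145 .16 75 42; python3 - <<'E'
from g import *
c=cap('scene');k=c['image'][150:300,230:400];cv2.imwrite('pics/d2.png',cv2.resize(k,None,fx=3,fy=3,interpolation=2))
E
```

```text
t 16.45 tip [0.5803 0.0925 0.1036] z [ 0.1749  0.6439 -0.7448] yyaw -0.268 F [0.605  0.6888 0.5226] w 0.0128
q [-0.2762  0.6258  1.9299  1.0112  0.9065 -0.7883]
brush tip now [0.5584 0.0135 0.0377] grip [0.5793 0.0889 0.1078]
row [ 81.9  -0.8 -90.7] [ 0.1  0.1 -0.4]
```

View pics/d2.png

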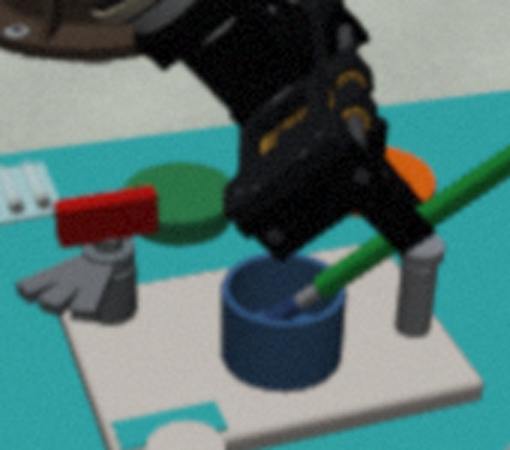

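The bristle head is inside the pot, well below the rim, without contact (pot centre near (283,310) in the crop). It was held over 0.8 s. Lift out.

send_rows --targets ".01 0 -.011 0 0 0;.024 0 -.026 0 0 0;.038 0 -.042 0 0 0;.052 0 -.058 0 0 0;.066 0 -.073 0 0 0;.08 0 -.089 0 0 0;.082 -.001 -.091 0 0 0;.082 -.001 -.091 0 0 0"

```text
clock: 17.3
ee_pos: [0.5463, -0.0293, 0.3676]
orientation: [[0.198, 0.964, 0.175], [0.718, -0.265, 0.644], [0.667, -0.002, -0.745]]
contact_force: [0.1, 0.2, -0.8]
grip_width: 0.013
```

```bash
python3 t.py .4349 -.2906 .11 -6.2 0
```

```text
t 17.3 tip [0.5796 0.093  0.2261] z [ 0.1754  0.6437 -0.7449] yyaw -0.268 F [ 0.0969  0.214  -0.8255] w 0.013
q [-0.2756  0.4387  1.8378  0.8628  1.0721 -0.5196]
brush tip now [0.5578 0.014  0.1602] grip [0.5786 0.0894 0.2303]
row [-246.    65.6 -122.2] [-29.5 -34.5  76.9]
```

send_rows --targets "-.213 .0655 -.159 -29.5 -34.5 77;-.213 .0655 -.159 -29.5 -34.5 77;-.213 .0655 -.159 -29.5 -34.5 77;-.213 .0655 -.159 -29.5 -34.5 77;-.213 .0655 -.159 -29.5 -34.5 77;-.213 .0655 -.159 -29.5 -34.5 77;-.213 .0655 -.159 -29.5 -34.5 77;-.213 .0655 -.159 -29.5 -34.5 77"

```text
clock: 18.1
ee_pos: [0.539, -0.303, 0.3417]
orientation: [[0.972, 0.2, 0.128], [0.184, -0.975, 0.123], [0.149, -0.096, -0.984]]
contact_force: [-0.3, 0.1, 0.1]
grip_width: 0.0132
```

```bash
python3 t.py .4349 -.2906 .11 -6.2 0
```

```text
t 18.1 tip [ 0.5633 -0.2796  0.1547] z [ 0.1275  0.1234 -0.9841] yyaw -1.369 F [-0.2633  0.147   0.0778] w 0.0132
q [-0.6422  0.5442  1.6554  0.2211  0.9253  0.6019]
brush tip now [ 0.4605 -0.2996  0.1446] grip [ 0.5626 -0.2803  0.1602]
row [-6.6  3.6 46.7] [-6.8 -7.7 17.3]
```

send_rows --targets "-.0066 .0036 .0467 -6.8 -7.7 17.3;-.0066 .0036 .0467 -6.8 -7.7 17.3;-.0066 .0036 .0467 -6.8 -7.7 17.3;-.0066 .0036 .0467 -6.8 -7.7 17.3;-.0066 .0036 .0467 -6.8 -7.7 17.3;-.0066 .0036 .0467 -6.8 -7.7 17.3;-.0066 .0036 .0467 -6.8 -7.7 17.3;-.0066 .0036 .0467 -6.8 -7.7 17.3"

```text
clock: 18.9
ee_pos: [0.5398, -0.301, 0.2965]
orientation: [[0.995, -0.101, 0.004], [-0.101, -0.995, 0.0], [0.004, -0.001, -1.0]]
contact_force: [-0.5, -0.4, 0.2]
grip_width: 0.0128
```

```bash
python3 t.py .4349 -.2906 .012 -6.2 0;python3 - <<'E'
from g import *
c=cap('scene');k=c['image'][180:360,50:300];im=k.copy()
s=manip.read_state();R=np.array(s['orientation']);o=np.array(s['ee_pos'])
for b in(-.105,.085):
    u=proj(c,o+R@[b,0,.1844])-[50,180];cv2.circle(im,tuple(u.astype(int)),2,(0,0,255),-1)
cv2.imwrite('pics/e1.png',cv2.resize(im,None,fx=3,fy=3,interpolation=2))
E
```

```text
t 18.9 tip [ 0.5405 -0.3009  0.1065] z [ 0.0039  0.0004 -1.    ] yyaw -1.672 F [-0.5265 -0.4233  0.1801] w 0.0128
q [-0.6159  0.602   1.6841  0.0034  0.8525  1.0538]
brush tip now [ 0.4361 -0.2903  0.1117] grip [ 0.5405 -0.3009  0.1121]
row [ -0.8   1.1 100.1] [-0.  -0.2  0.4]
```

View pics/e1.png

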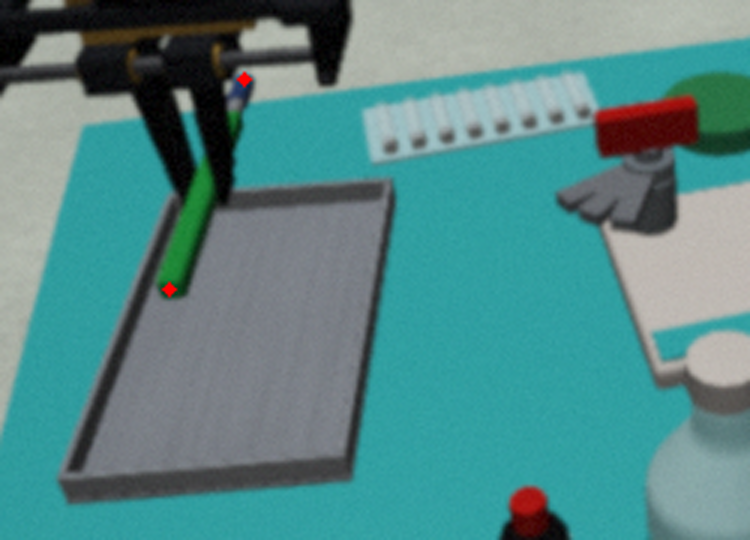

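Predicted tip and tail marks fall on the brush ends ((244,80), (170,290)), so it has not slipped. Lowering into the tray.

send_rows --targets "-.001 .001 .015 0 0 0;-.001 .001 .035 0 0 0;-.001 .001 .055 0 0 0;-.001 .001 .07 0 0 0;-.001 .001 .082 0 0 0;-.001 .001 .089 0 0 0;-.001 .001 .093 0 0 0;-.001 .001 .095 0 0 0"

```text
clock: 19.75
ee_pos: [0.5392, -0.3019, 0.2015]
orientation: [[0.995, -0.101, 0.004], [-0.101, -0.995, 0.0], [0.004, -0.0, -1.0]]
contact_force: [-0.3, 0.7, -0.3]
grip_width: 0.0129
```

```bash
python3 t.py .4349 -.2906 .0105 -6.2 0
```

```text
t 19.75 tip [ 0.54   -0.3019  0.0115] z [ 0.0038  0.0001 -1.    ] yyaw -1.672 F [-0.3239  0.7387 -0.267 ] w 0.0129
q [-0.6175  0.7341  1.7385  0.0037  0.6659  1.0518]
brush tip now [ 0.4355 -0.2912  0.0167] grip [ 0.5399 -0.3019  0.0171]
row [0.  0.1 6.6] [-0.  -0.2  0.4]
```

Lower 6.5 mm slowly, fingertips then still clear of the floor, checking force.

send_rows --targets "0 0 .001 0 0 0;0 0 .002 0 0 0;0 0 .003 0 0 0;0 0 .004 0 0 0;0 0 .005 0 0 0;0 0 .0058 0 0 0;0 0 .0063 0 0 0;0 0 .0063 0 0 0"

```text
clock: 20.55
ee_pos: [0.5391, -0.3018, 0.195]
orientation: [[0.995, -0.101, 0.003], [-0.101, -0.995, 0.0], [0.003, -0.001, -1.0]]
contact_force: [0.3, 0.3, 0.4]
grip_width: 0.0132
```

```bash
python3 t.py .4349 -.2906 .0105 -6.2 0
```

```text
t 20.55 tip [ 0.5398 -0.3018  0.005 ] z [ 0.0035  0.0003 -1.    ] yyaw -1.672 F [0.2755 0.2752 0.3518] w 0.0132
q [-0.6175  0.7437  1.741   0.0038  0.6543  1.0518]
brush tip now [ 0.4353 -0.2911  0.0103] grip [ 0.5398 -0.3018  0.0106]
row [0.2 0.1 0.1] [-0.  -0.2  0.4]
```

send_rows --targets "0 0 0 0 0 0;0 0 0 0 0 0;0 0 0 0 0 0;0 0 0 0 0 0;0 0 0 0 0 0;0 0 -.01 0 0 0;0 0 -.03 0 0 0;0 0 -.06 0 0 0" --fingers 0.35

```text
clock: 21.35
ee_pos: [0.5388, -0.3017, 0.2553]
orientation: [[0.995, -0.101, 0.002], [-0.101, -0.995, 0.002], [0.001, -0.002, -1.0]]
contact_force: [-0.2, -1.2, 0.3]
grip_width: 0.0334
```

send_rows --targets "0 0 -.04 0 0 0;0 0 -.08 0 0 0;-.03 0 -.12 0 0 0;-.08 0 -.15 0 0 0;-.13 0 -.15 0 0 0;-.15 0 -.15 0 0 0;-.15 0 -.15 0 0 0;-.15 0 -.15 0 0 0"

```text
clock: 22.15
ee_pos: [0.389, -0.2868, 0.4056]
orientation: [[0.995, -0.102, 0.005], [-0.102, -0.995, -0.001], [0.005, 0.0, -1.0]]
contact_force: [0.6, -0.4, 0.3]
grip_width: 0.0333
```

```bash
python3 - <<'E'
from g import *
import meas
st()
c=cap('top');im=c['image'];meas.c=c;meas.hsv=cv2.cvtColor(im,cv2.COLOR_BGR2HSV)
for nm,a in(('green',((50,120,40),(78,255,255),(435,190,520,320),)),('bristle',((100,120,30),(125,255,255),(435,190,520,320)))):
    try: meas.rect(meas.blob(*a),.014,nm)
    except Exception as e: print(nm,e)
s=cap('scene')['image']
cv2.imwrite('pics/f1.png',np.hstack([cv2.resize(im[180:330,240:540],(400,200)),cv2.resize(s[130:430,30:480],(400,267))[:200]]) if 0 else np.vstack([cv2.resize(im[90:400,120:540],(560,413))[:, :], cv2.resize(s[170:400,60:500],(560,293))])[:600])
E
```

```text
t 22.2 tip [ 0.3904 -0.287   0.2153] z [ 0.0046 -0.0007 -1.    ] yyaw -1.673 F [ 0.2046 -1.5801 -0.1212] w 0.0332
q [-0.7719  0.29    1.8947  0.0034  0.9531  0.8987]
green c 0.5509 -0.3013 size 0.0123 0.147 long-axis yaw -0.0994 px 436
bristle c 0.4491 -0.2909 size 0.008 0.0205 long-axis yaw -0.0474 px 50
```

View pics/f1.png

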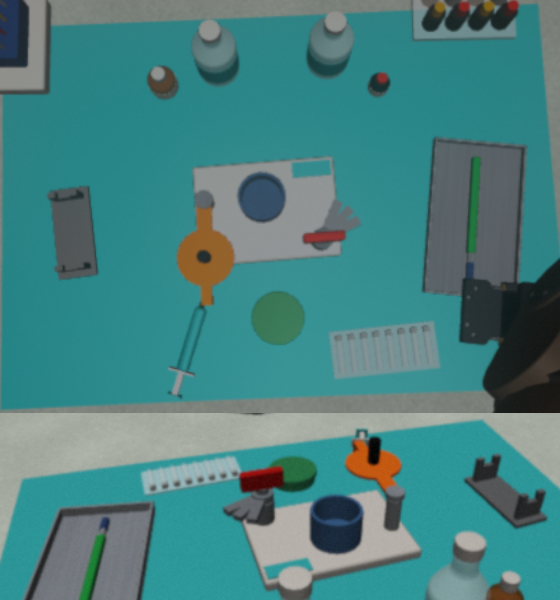

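The brush lies flat inside the tray: green handle (475,205) and bristles (470,270) in the top crop, clear of all walls. The latch is turned, the cover is open, and the bystanders look unmoved.

```bash
python3 -c "
from workcell import manip;print(manip.job_done())"
```

```text
the job is handed in; nothing more can be done
None
```

I did the whole job in the order asked and handed it in at about 22 s of the 72 s allowed. No verdict is given.

- **Latch:** turned clockwise to its stop; the bar ended within about 1° of the quarter turn (1.57 rad). Gripping it first gave a short sideways force of about 30 N at the wrist, well under the 120 N limit, because I closed about 5 mm off-centre. I corrected that before turning.
- **Cover:** swung open to about 91° (1.59 rad, needs 1.25). In the last pictures the latch is still turned and the cover still open.
- **Dip:** the bristle tip went about 28 mm below the pot rim (half-way is 20 mm) and stayed there for about 0.85 s. There was no contact force, and the picture showed it inside the pot.
- **Brush in the tray:** let go about 0.5 mm above the floor. It lies flat, with its tip about 23 mm from the near end wall.
- **Disagreement in the last check:** the handle measured 147 mm long at the expected place and angle. The small bristle patch gave an angle about 3° off, which I put down to its few pixels and the gripper partly hiding it.
- **Bottles, dish and syringe:** they look unmoved by eye in the last top view; I did not measure them again. The robot is clear of everything.

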